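Jack up the front of a polishing bed and hold it

ROBOT

A 6-joint arm with a two-finger parallel gripper is mounted at the origin on a cart in front of the work surface, level with it; the furniture and walls round the work are solid. World frame = base frame: x ahead of the robot, y to its left, z up, the work surface at z = 0. Lengths are in mm, angles in rad, forces in N, time in s.
With the tool pointing down it reaches from about 250 to 800 mm from the base axis. Payload 3.9 kg.
Tool frame: the origin (TCP) lies on the front face of the gripper's body, between the roots of the fingers; the fingertips stand 73 mm ahead of it and the grasp point (between the pads) lies 54 mm ahead of it; x points along the fingers, z is the direction in which the jaws open and shut, and the axes are right-handed (so a half turn about x gives the same grasp; the last joint's range is limited). The gripper opens to 85 mm and grips with 20 to 120 N. Pads are 22 mm wide; open, the fingers measure 114 mm over their backs; the gripper's body (76 mm by 85 mm) begins 54 mm behind the grasp point. The pads swing forward as they close: fully open they stand 13 mm farther back than shut.
Start: joints at [1.179, 0.26, -0.138, 1.173, 0, 1.571], TCP at [200.467, 485.21, 303.904] pointing down, gripper open.
Joint ranges: [-2.78, 2.78], [-0.83, 1.72], [-1.28, 1.37], [-1.9, 2.12], [-1.57, 1.48], [-3.14, 3.14]. Speed limits (rad/s): [2.57, 2.57, 3.14, 3.14, 3.14, 3.14].

INTERFACE

Orientations are given as [roll, pitch, yaw] about the fixed x, y, z axes, in that order (R = Rz(yaw) Ry(pitch) Rx(roll)).
In Python, from cell import bot gives the robot as it stands.
- The arm moves only by the tool carry_out, never from a script. Its argument "plan" is a list of rows, each a list of 3 entries, a list of its own where there are three numbers: the closure, from -1 (fully open) to 1 (shut), then the shift along the world's x, y, z in mm, then the turn about the world's z in degrees. A call has 1 to 8 rows; each row shifts and turns the commanded pose from where the row before left it; what a row does not reach is not made up. A row lasts 1/8 s, in which the tool goes at most 62.5 mm and 10.7 degrees, less where a joint would pass 70% of its speed; a pose out of reach is approached as far as the arm can. A call with a gripper value outside its range is refused whole. The fingers move at their own pace and stop on an object; "newtons" is the grip in N (left out, the last holds). Time passes only in rows, so rows that do not move let the fingers close. It gives the time, the measured TCP pose, the force and the opening at its end, in the units of the state.
- bot.get_obs(): the state, without advancing time (a new reading comes with each control period).
- bot.snapshot(name): name is "side" or "top" or "wrist"; returns a dict with "image" (420x560x3 uint8, blue, green, red), "depth" (420x560 float32, mm along the optical axis (not along the pixel's ray), 0 where there is no reading), "K" (3x3 intrinsics, pixels), "extrinsics" (4x4, takes a point from camera to world coordinates); the wrist camera has in their place "tool_from_camera" (4x4, takes a point from camera to tool coordinates, whose origin is the TCP and whose axes are the tool frame's). Camera axes: x right, y up, looking along -z (the intrinsics and any distortion apply to the point x, -y, -z); pixel columns grow to the right and rows downward; lengths in mm; the calibration is good to about 2 mm. A picture is of the moment at which its call begins: read the wrist's pose just before it.
- bot.hand_in(): hands the job in, once; it reports no verdict.
Trained networks look in the newest picture that a camera, given by its name, has taken for a name from the list of things; names that differ only in an ending like _2 or _b are one class to them, and where a whole thing is asked for, a point or a joint stands for the part that bears it (a point fixed in the world has none). Each returns a list of dicts, best first, with "conf" (0 to 1); they miss things now and then, are a little off and sometimes report something else, mostly with a low value. They report only what shows in the picture. A call takes as long as a camera call.
- bot.recognise(camera, label): "box" ([centre column, centre row, width, height] in pixels, round what is visible of it).
- bot.masks_of(camera, label): "pixels" (420x560 bool, what is visible of it) and "box" ([centre column, centre row, width, height] in pixels, round what is visible of it).
- bot.landmark_of(camera, label): "uv" ([column, row] in pixels: a listed point, or the origin of a listed thing).
The state is a dict: "clock": time; "joint_positions": joint angles; "dq": joint speeds; "joint_efforts": joint torques, N m; "ee_pos": TCP position; "eef_rot": TCP orientation; "ft_force": force on the tool from outside, world axes, zero at the start; "ft_torque": the same for the moment, N m; "gripper_width": finger opening in mm.
Only numpy, scipy, OpenCV 4.12 (cv2) and the standard library are available. Lean on these libraries where they do the work, as an engineer would, in place of code of your own. Each camera call takes 0.05 s, during which the arm holds its last target.

TASK

Stand the little jack on the bench with its round saddle centred under the marked lift point of the hinged polishing bed (the round lug with a round button on top and a round pad below, not the plain square lug) and let go of it. Then pump the handle: push it all the way down once, so that the front of the bed rises, let it come all the way up again so that the bed sits back on its feet, then push it all the way down a second time and finish while still holding it down with the bed raised on the jack. Lift the bed with the jack alone, and leave the other things where they stand.

Things in the scene. Friction and masses are not known exactly. Their poses are not given: they have to be found in the camera images.
- jack: Small one-stroke bench jack, loose, about 0.77 kg in all. Origin: centre of the underside of its dark base plate, 172 (x) x 64 (y) x 10 mm. Its +x end carries an upright grey cylinder with the saddle (60 mm ahead of the origin), its middle a grey pump block, its -x end the handle, which points to -x and up. z is up.
- jack_block (a point): Centre of the jack's grey pump block, the place to grasp the jack: 46 (x) x 38 (y) x 44 mm, 10 to 54 mm above the underside; lies 4 mm ahead of the jack's origin and 32 mm above the underside. Axes as the jack's. Grasp across its y.
- saddle (a point): Centre of the top face of the steel saddle disc, 30 mm across; 50 mm above the underside of the jack when the handle is up, and 33 mm higher when the handle is fully down. 60 mm ahead of the jack's origin.
- handle_grip (a point): Middle of the round rubber grip of the jack's handle: 18 mm thick, 40 mm long along the handle. It lies 98 mm from the handle's pivot; the pivot lies 30 mm behind the jack's origin (-x of the jack) and 45 mm above its underside, its axis along the jack's y. With the handle up the grip is 100 mm above the underside, with the handle fully down 45 mm.
- jack_handle (a joint): Angle of the jack's handle: 0 fully up (34 degrees above level), 0.60 fully down (level, at a stop). The saddle rises 55 mm per rad. A spring and the load push it up again when let go: at the grip about 1 N at first, and some 6 to 12 N once the saddle bears the bed (from about 0.29 on).
- bed_base: Fixed dark foot frame of the polishing bed, with the hinge at its far side. Origin on the bench below the middle of the front edge of the aluminium plate (122 deep in x, 210 wide in y, its underside 72 and its top 90 mm above the bench); +x points from the front edge to the hinge, whose axis lies 134 mm behind the front edge, 72 mm above the bench. Two round legs stand 16 mm behind the front edge, 88 mm to either side. A loose black ring plate lies on it.
- lift_point (a point): The marked lift point: centre of the underside of the black round pad, 28 mm across, below the round lug at the front edge. 66 mm above the bench while the bed is down, 18 mm in front of the front edge and 40 mm to the bed's +y. The lug is 36 mm wide, its top at 86 mm, the dark round button on it up to 97 mm. A plain square lug without pad projects as far 80 mm to its -y.
- bed (a joint): Angle of the polishing bed about its hinge: 0 down on its feet, about 0.10 with the front raised by the fully worked jack.
- bed_plate: Bystander: black ring plate, 148 mm across, 9 mm thick (24 with its knob), lying loose on the polishing bed and riding with it; origin centre of underside.
- knob_weight: Bystander: knob weight, 36 mm wide, 46 high; origin centre of underside.
- small_weight: Bystander: smaller knob weight, 28 mm wide, 40 high; origin centre of underside.
- loupe: Bystander: black standing loupe, 40 mm wide and high; origin centre of underside.
- key_block: Bystander: aluminium block with hex keys, 36 x 60 x 82 mm; origin centre of underside.
- tweezers: Bystander: steel tweezers lying along y, 14 x 127 x 10 mm; origin centre of underside.
- tape: Bystander: roll of tape, 92 mm wide, 48 high; origin centre of underside.

How it is judged (in metres and radians):
On the way, in this order (a step that is already met when the one before it is completed fails the run):
1. the jack stands on the bench, let go, with its saddle under the marked lift point and its handle up (horizontal distance between saddle and lift_point below 0.009 m and height (world z) of jack below 0.004 m and angle between jack's own z axis and vertical below 0.05 rad and contact force between each of the arm, the fingers and jack below 0.2 N and value of joint jack_handle below 0.1 rad), for 0.2 s.
2. first stroke: handle all the way down, bed raised on the jack (value of joint jack_handle above 0.53 rad and value of joint bed above 0.07 rad and contact force between jack and bed_base above 3 N), for 0.1 s.
3. handle all the way up again, bed back on its feet (value of joint jack_handle below 0.08 rad and value of joint bed below 0.006 rad), for 0.1 s.
At the end, for the whole second after the job is handed in: The robot is still holding the jack's handle down (beyond 0.53 of 0.60 rad, pressing with over 2 N), the jack stands flat on the bench with its saddle within 11 mm of the marked lift point and carries the bed with over 3 N, and the bed is raised by more than 0.07 rad and still (all of step 2 and velocity of joint bed between -0.03 and 0.03 rad/s and horizontal distance between saddle and lift_point below 0.011 m and height (world z) of jack below 0.004 m and angle between jack's own z axis and vertical below 0.05 rad and contact force between any of the fingers, the arm and jack above 2 N); the arm keeps its last pose, push and grip.
It fails at once if the robot bears on the polishing bed itself (contact force between any of the fingers, the arm and bed_base above 3 N).
It fails at once if the bed is lifted with the saddle away from the marked lift point (value of joint bed above 0.02 rad and horizontal distance between saddle and lift_point above 0.013 m).
It fails at once if a bystander is shifted by more than 20 mm (the ring plate, which rides up with the bed: 30 mm) (distance of any of knob_weight, small_weight, loupe, key_block, tweezers, tape from where it was at the start of the episode above 0.02 m or distance of bed_plate from where it was at the start of the episode above 0.03 m).
It also fails if it takes over 58 s, if anything falls off the work surface, if the arm or the gripper's body presses on something with over 40 N, if the wrist force passes 120 N, or if a joint passes its speed limit or range.

## Working session

There is one attempt and no reset: what is moved stays moved. The work goes in short steps, Python scripts to look and compute and a tool call to move; the robot and the scene stay as the last step left them, time stands still between calls to the robot, and variables do not carry over. Pictures are saved under pics/ and viewed, and the job is handed in when it is done.

Besides the shell and the picture viewer there is one more tool, called after ">>>" as a command line: name --argument value ..., lists and objects as JSON in quotes. carry_out: Moves the arm, as the interface text tells. Its arguments: {"type":"object","properties":{"plan":{"type":"array","items":{"type":"array"}},"newtons":{"type":"number"}},"required":["plan"]}

```bash
mkdir -p pics; ls; cat > h.py <<'E'
import numpy as np, cv2
from cell import bot
def snap(n,fn=None):
    s=bot.snapshot(n)
    if fn: cv2.imwrite('pics/'+fn,s['image'])
    return s
def ray(s,uv,T=None):
    K=s['K'];T=s['extrinsics'] if T is None else T
    d=np.array([(uv[0]-K[0,2])/K[0,0],-(uv[1]-K[1,2])/K[1,1],-1.])
    return T[:3,3],T[:3,:3]@d
def atz(s,uv,z,T=None):
    o,d=ray(s,uv,T);return o+d*(z-o[2])/d[2]
def atd(s,uv,T=None):
    u,v=int(round(uv[0])),int(round(uv[1]))
    p=s['depth'][max(v-1,0):v+2,max(u-1,0):u+2];p=p[p>0]
    o,d=ray(s,uv,T);return o+d*np.median(p) if len(p) else None
def proj(s,P,T=None):
    T=s['extrinsics'] if T is None else T
    c=np.linalg.inv(T)@np.append(P,1);K=s['K']
    return K[0,0]*c[0]/-c[2]+K[0,2],K[1,1]*-c[1]/-c[2]+K[1,2]
E
python3 - <<'E'
from h import *
np.set_printoptions(precision=1,suppress=True)
o=bot.get_obs();print(o)
for n in('side','top','wrist'):
    s=snap(n,n+'0.png')
    if 'extrinsics' in s: print(n,s['extrinsics'])
    else: print(s['tool_from_camera'])
    for l in ['jack','jack_block','saddle','handle_grip','bed_base','lift_point','bed_plate','knob_weight','small_weight','loupe','key_block','tweezers','tape']:
        r=bot.landmark_of(n,l)[:2]
        for q in r:
            if 'extrinsics' in s: print(n,l,q['conf'],np.array(q['uv']),atd(s,q['uv']))
            else: print(n,l,q['conf'],np.array(q['uv']))
E
```

```text
pics
{'clock': 0.0, 'joint_positions': array([ 1.2,  0.3, -0.1,  1.2,  0. ,  1.6]), 'dq': array([ 0.,  0., -0.,  0.,  0., -0.]), 'joint_efforts': array([  0. , -40.6,  25.4,   0. ,   0. ,  -0. ]), 'ee_pos': array([200.3, 484.7, 303.1]), 'eef_rot': array([ 3.1,  1.6, -2. ]), 'ft_force': array([ 0.5, -1.6, -0.1]), 'ft_torque': array([-0.,  0.,  0.]), 'gripper_width': 85.00704430441247}
side [[    1.     -0.      0.    581.6]
 [    0.      0.5    -0.8 -1148.2]
 [    0.      0.8     0.5   788.9]
 [    0.      0.      0.      1. ]]
side jack 0.82 [259.4 210.3] [503.1  22.   20.3]
side jack_block 0.96 [261.6 203.5] [510.1  19.   47.5]
side jack_block 0.49 [227.5 186.4] [384.8 172.4  14.1]
side saddle 0.5 [275.4 200. ] [549.6 118.3  -0.1]
side bed_base 0.8 [301.2 221. ] [ 628.5 -107.9   74.7]
side lift_point 0.9 [294.5 198.8] [612.6 124.6   3.2]
side lift_point 0.59 [291.3 187.3] [601.2 182.3  13.1]
side bed_plate 0.76 [329.3 199.4] [710.2 -25.3  97.7]
side knob_weight 0.82 [251.8 306.2] [ 511.8 -382.6   15.4]
side small_weight 0.63 [288.  187.8] [590.1 176.4  14.2]
side loupe 0.79 [243.7 2
[... 510 characters left out ...]
26.3  51. ]
top handle_grip 0.64 [197.  283.4] [398.9  92.  108.9]
top bed_base 0.71 [249.  184.9] [627.8  -8.6  -1.3]
top bed_base 0.51 [223.8 239.7] [494.5  42.5  55. ]
top lift_point 0.59 [227.4 186.8] [610.1  34.4  92.9]
top bed_plate 0.63 [250.  141.6] [707.7 -14.1 114.6]
top knob_weight 0.75 [393.8 238.8] [ 504.7 -348.2   28.2]
top loupe 0.6 [373.9 247.3] [ 484.1 -301.    33.8]
top loupe 0.56 [167.6 202.8] [579.7 180.7  13.6]
top key_block 0.86 [158. 284.] [394.  182.9  71.8]
top tweezers 0.44 [379.3 292.4] [ 379.4 -320.2    0. ]
top tape 0.6 [373.9 209.1] [ 575.4 -307.3    0.2]
[[ -0.    0.3  -0.9 -70.7]
 [  0.    0.9   0.3  82.9]
 [  1.   -0.   -0.   -0.5]
 [  0.    0.    0.    1. ]]
```

View pics/side0.png

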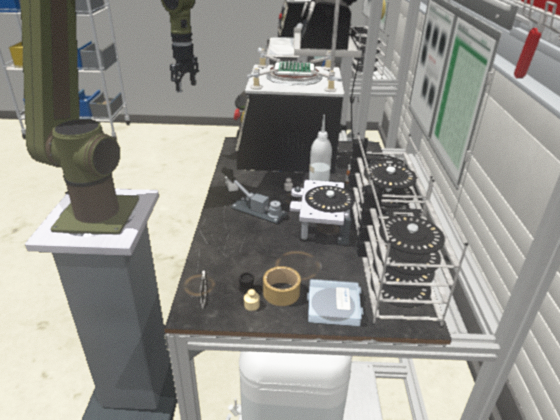

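View pics/top0.png

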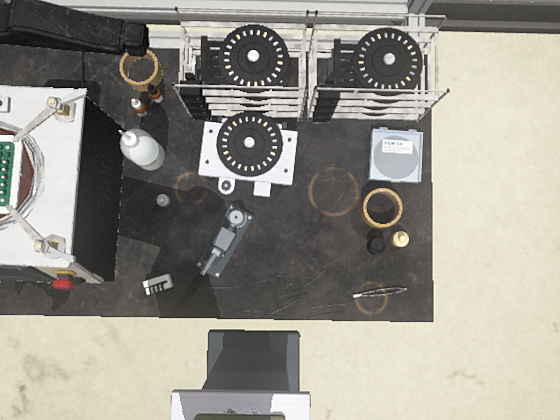

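```bash
python3 - <<'E'
import cv2
a=cv2.imread('pics/top0.png')[110:320,120:330];cv2.imwrite('pics/topc0.png',cv2.resize(a,(600,600),interpolation=cv2.INTER_CUBIC))
a=cv2.imread('pics/side0.png')[140:260,180:380];cv2.imwrite('pics/sidec0.png',cv2.resize(a,(800,480),interpolation=cv2.INTER_CUBIC))
E
```

```text
(no output)
```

View pics/topc0.png

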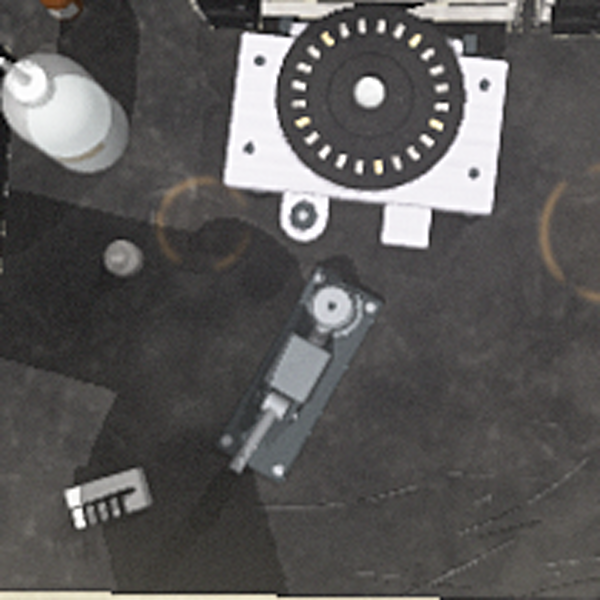

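View pics/sidec0.png

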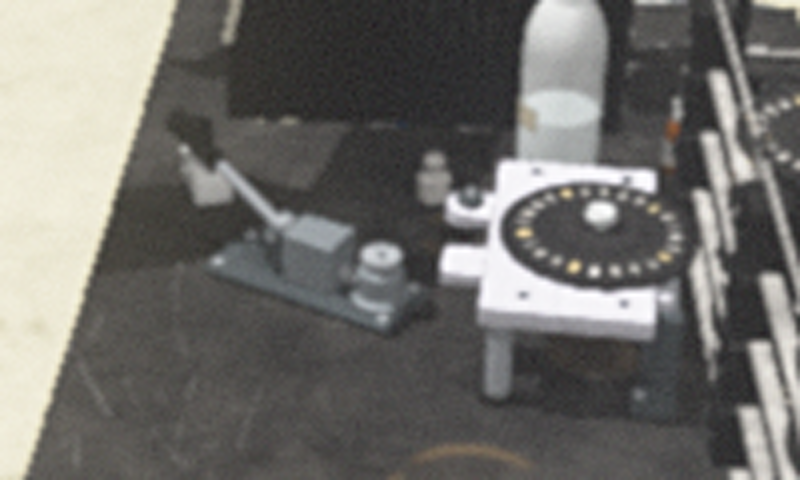

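```bash
python3 - <<'E'
from h import *
from scipy.spatial.transform import Rotation as Ro
np.set_printoptions(precision=2,suppress=True)
o=bot.get_obs();print(Ro.from_euler('xyz',o['eef_rot']).as_matrix())
s=snap('top');k=210/600
c=lambda u,v:np.array([120+u*k-.5+.5*k,110+v*k-.5+.5*k])
P=lambda n,u,v,z:print(n,c(u,v),atz(s,c(u,v),z),atd(s,c(u,v)))
P('saddle',331,305,50);P('button',303,215,97);P('lugend',302,242,86);
for q in [(275,384),(281,349),(330,360),(318,405),(296,337),(268,391)]:pass
P('blocktop',300,368,54)
P('grip?',238,466,105)
for n,u,v in [('jA',320,265),('jB',383,297),('jC',278,478),('jD',222,445)]:P(n,u,v,10)
for n,u,v in [('FL',225,186),('FR',493,213),('BR',508,60),('BL',243,33)]:P(n,u,v,90)
# masks
for n in('top','side'):
  s=snap(n)
  for l in['jack','jack_block','saddle','handle_grip','lift_point','bed_base']:
    for m in bot.masks_of(n,l)[:2]: print(n,l,m['conf'],m['pixels'].sum(),np.array(m['box']))
E
```

```text
[[-0.   -0.92  0.38]
 [ 0.    0.38  0.92]
 [-1.    0.    0.  ]]
saddle [235.53 216.43] [548.02  17.87  50.  ] [548.    17.85  50.26]
button [225.73 184.93] [613.63  37.8   97.  ] [613.51  37.72  97.91]
lugend [225.38 194.38] [593.96  39.01  86.  ] [603.56  46.87   1.93]
blocktop [224.68 238.47] [497.35  40.74  54.  ] [497.36  40.77  53.67]
grip? [202.98 272.78] [421.46  80.47 105.  ] [420.85  82.71  87.93]
jA [231.68 202.43] [583.83  30.73  10.  ] [584.76  31.49   0.62]
jB [253.72 213.62] [558.34 -21.86  10.  ] [559.15 -21.46  -0.43]
jC [216.98 276.97] [408.96  60.15  10.  ] [408.92  60.24   9.15]
jD [197.38 265.43] [434.81 106.54  10.  ] [434.78 106.72   8.77]
FL [198.43 174.78] [636.02  99.49  90.  ] [649.46 112.52   1.06]
FR [292.22 184.23] [ 619.05 -108.68   90.  ] [ 631.19 -111.75    1.  ]
BR [297.47 130.68] [ 740.18 -118.51   90.  ] [ 761.21 -122.26    2.97]
BL [204.73 121.22] [757.33  89.45  90.  ] [780.1  101.68   1.23]
top jack 0.63 2324 [221.6 249.6  66.7  93.1]
top jack 0.63 399 [158.2 284.9  33.9  22.4]
top jack_block 0.77 2256 [221.2 251.7  65.6  92.9]
top saddle 0.53 135 [236.3 218.   16.8  16. ]
top handle_grip 0.79 358 [202.1 272.   33.9  47.2]
top handle_grip 0.48 2785 [250.6 153.2  98.1  81.7]
top lift_point 0.66 3026 [248.9 154.9 100.5  82.1]
top bed_base 0.85 2990 [249.8 155.4 101.5  82.7]
top bed_base 0.18 383 [203.7 271.3  34.7  48.2]
side jack 0.75 1112 [253.8 193.9  65.8  51.5]
side jack_block 0.93 1177 [253.6 197.6  65.6  57.1]
side saddle 0.57 64 [274.1 205.8   9.1  12.2]
side handle_grip 0.62 187 [238.1 183.2  35.9  27.5]
side lift_point 0.59 1147 [319.3 210.8  60.2  61.8]
side lift_point 0.32 140 [238.2 184.8  26.9  30. ]
side bed_base 0.59 1567 [318.8 211.8  61.7  63. ]
```

```bash
python3 - <<'E'
from h import *
np.set_printoptions(precision=1,suppress=True)
s=snap('top')
for uv in [(50,240),(90,105),(100,275),(60,285),(150,150),(30,110),(62,195),(45,245),(100,180),(5,180)]: print(uv,atd(s,uv))
E
```

```text
(50, 240) [481.1 320.6 319.7]
(90, 105) [741.1 286.2 258.3]
(100, 275) [413.4 295.6 119.7]
(60, 285) [397.9 335.6 227.1]
(150, 150) [679.6 196.7 140. ]
(30, 110) [714.1 373.7 312.5]
(62, 195) [561.3 307.5 312. ]
(45, 245) [471.7 307.7 368.4]
(100, 180) [609.3 290.  167.6]
(5, 180) [581.  389.8 351. ]
```

>>> carry_out --plan '[[-1,[5,-50,0],0],[-1,[5,-55,0],0],[-1,[5,-55,0],0],[-1,[10,-55,0],0],[-1,[20,-55,0],0],[-1,[40,-45,0],0],[-1,[50,-35,0],0],[-1,[50,-30,0],-3]]' --newtons 40

```text
clock: 3.9
ee_pos: [386.8, 103.5, 304.4]
eef_rot: [-0.65, 1.569, 0.474]
ft_force: [1.2, 0.9, 0.9]
gripper_width: 85.4
```

```bash
cat >> h.py <<'E'
from scipy.spatial.transform import Rotation as Ro
def toolT(o=None):
    o=o or bot.get_obs();T=np.eye(4);T[:3,:3]=Ro.from_euler('xyz',o['eef_rot']).as_matrix();T[:3,3]=o['ee_pos'];return T
def wsnap(fn=None):
    T=toolT();s=snap('wrist',fn);s['extrinsics']=T@s['tool_from_camera'];return s
E
python3 - <<'E'
from h import *
np.set_printoptions(precision=2,suppress=True)
print(toolT(),bot.get_obs()['joint_positions'])
s=wsnap('w1.png')
for l in ['jack','jack_block','saddle','handle_grip','lift_point']:
    for q in bot.landmark_of('wrist',l)[:1]: print(l,q['conf'],np.array(q['uv']),atd(s,q['uv']),[atz(s,q['uv'],z)[:2] for z in (50,54,66,100)])
E
```

```text
[[  0.    -0.9    0.43 386.76]
 [  0.     0.43   0.9  103.49]
 [ -1.    -0.     0.   304.44]
 [  0.     0.     0.     1.  ]] [ 0.26  0.04 -0.4   1.12  0.    0.71]
jack 0.65 [277.1 268.3] [476.01  61.02  54.27] [array([478.2 ,  59.98]), array([476.15,  60.95]), array([470.  ,  63.86]), array([452.58,  72.1 ])]
jack_block 0.61 [273.  278.7] [486.26  50.68  54.82] [array([488.89,  49.36]), array([486.71,  50.46]), array([480.17,  53.76]), array([461.63,  63.11])]
saddle 0.6 [270.  329.3] [553.68  13.73  51.01] [array([554.43,  13.34]), array([551.44,  14.89]), array([542.48,  19.52]), array([517.09,  32.63])]
handle_grip 0.95 [277.4 210.4] [390.47 102.06 120.45] [array([412.27,  91.91]), array([411.03,  92.48]), array([407.32,  94.21]), array([396.8 ,  99.11])]
lift_point 0.74 [274.  280.3] [488.62  50.87  55.06] [array([491.41,  49.49]), array([489.2 ,  50.58]), array([482.57,  53.88]), array([463.77,  63.22])]
```

View pics/w1.png

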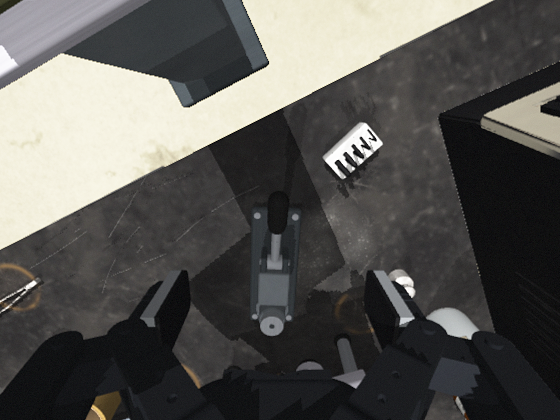

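```bash
python3 - <<'E'
import cv2
a=cv2.imread('pics/w1.png')[180:345,215:340];cv2.imwrite('pics/w1c.png',cv2.resize(a,None,fx=4,fy=3.6,interpolation=cv2.INTER_CUBIC))
E
```

```text
(no output)
```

View pics/w1c.png

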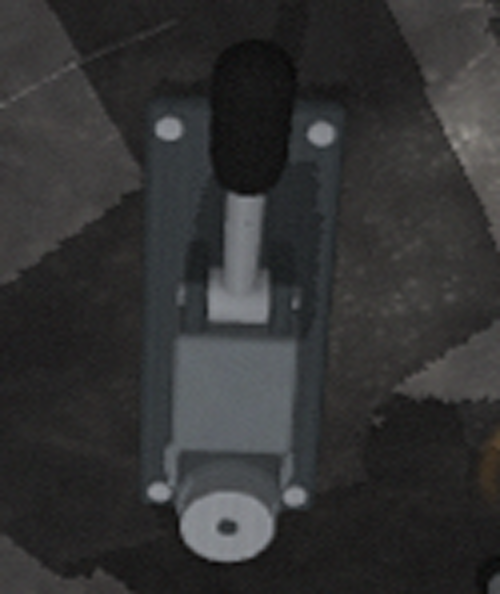

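```bash
python3 - <<'E'
from h import *
np.set_printoptions(precision=2,suppress=True)
s=wsnap()
c=lambda u,v:(215+(u+.5)/4-.5,180+(v+.5)/3.6-.5)
p={}
for n,u,v,z in [('b1',168,128,12),('b2',321,133,12),('b3',159,491,12),('b4',295,495,12),('sad',228,526,50),('bk1',177,337,54),('bk2',299,339,54),('bk3',173,448,54),('bk4',293,455,54)]:
    p[n]=atz(s,c(u,v),z);print(n,p[n],atd(s,c(u,v)))
a=lambda v:np.degrees(np.arctan2(v[1],v[0]))
print(a(p['b3']-p['b1']),a(p['b4']-p['b2']),a(p['b2']-p['b1'])-90,a(p['b4']-p['b3'])-90, a(p['bk3']-p['bk1']),a(p['bk4']-p['bk2']))
m=sum(p[f'b{i}'] for i in (1,2,3,4))/4;k=sum(p[f'bk{i}'] for i in (1,2,3,4))/4
print(m,k,p['sad']-m,p['sad']-k,a(p['sad']-m),a(p['sad']-k))
E
```

```text
b1 [415.16  62.14  12.  ] [415.26  62.07  11.68]
b2 [437.43 104.74  12.  ] [437.38 104.76  12.14]
b3 [549.04  -8.46  12.  ] [549.46  -8.72  11.36]
b4 [571.33  34.16  12.  ] [571.84  33.95  11.3 ]
sad [546.67  20.42  50.  ] [545.91  20.81  51.05]
bk1 [469.41  40.9   54.  ] [472.97  38.69  46.88]
bk2 [485.59  73.27  54.  ] [509.07  64.31  11.3 ]
bk3 [507.43  20.6   54.  ] [507.13  20.78  54.48]
bk4 [525.82  52.78  54.  ] [554.85  41.01  11.  ]
-27.805190966792484 -27.796355352344115 -27.596275313849063 -27.61667107523656 -28.103539280421824 -26.992098559196165
[493.24  48.14  12.  ] [497.06  46.89  54.  ] [ 53.43 -27.73  38.  ] [ 49.61 -26.47  -4.  ] -27.426305120231238 -28.081729140239247
```

>>> carry_out --plan '[[-1,[50,-26,0],-2],[-1,[51,-26,0],0],[-1,[0,0,-50],0],[-1,[0,0,-50],0],[-1,[0,0,-50],0],[-1,[0,0,-40],0],[-1,[0,0,-20],0],[-1,[0,0,0],0]]'

```text
clock: 5.25
ee_pos: [484.3, 54.4, 92.8]
eef_rot: [2.124, 1.567, -3.065]
ft_force: [-0.3, -0.0, -0.1]
gripper_width: 85.2
```

>>> carry_out --plan '[[1,[0,0,0],0],[1,[0,0,0],0],[1,[0,0,0],0],[1,[0,0,0],0],[1,[0,0,0],0],[1,[0,0,0],0]]' --newtons 40

```text
clock: 6.0
ee_pos: [486.9, 52.7, 95.2]
eef_rot: [-1.733, 1.569, -0.641]
ft_force: [-2.1, -2.4, 6.1]
gripper_width: 37.5
```

>>> carry_out --plan '[[1,[0,0,6],0],[1,[0,0,0],8],[1,[0,0,0],8],[1,[0,0,0],7],[1,[0,0,0],0],[1,[0,0,0],0],[1,[0,0,0],0]]'

```text
clock: 6.88
ee_pos: [486.3, 53.2, 99.8]
eef_rot: [1.661, 1.57, -3.13]
ft_force: [0.6, -0.2, -7.8]
gripper_width: 37.2
```

```bash
python3 - <<'E'
from h import *
np.set_printoptions(precision=2,suppress=True)
print(toolT(),bot.get_obs()['joint_positions'],bot.get_obs()['ft_force'])
s=snap('top','t2.png');w=wsnap('w2.png')
a=s['image'][110:320,120:330];cv2.imwrite('pics/t2c.png',cv2.resize(a,(600,600),interpolation=cv2.INTER_CUBIC))
s=snap('side','s2.png');a=s['image'][140:260,180:380];cv2.imwrite('pics/s2c.png',cv2.resize(a,(800,480),interpolation=cv2.INTER_CUBIC))
E
```

```text
[[ -0.    -1.     0.08 486.28]
 [ -0.     0.08   1.    53.19]
 [ -1.     0.    -0.    99.78]
 [  0.     0.     0.     1.  ]] [ 0.11  0.38 -0.55  0.63  0.    0.19] [ 0.59 -0.17 -7.83]
```

View pics/t2c.png

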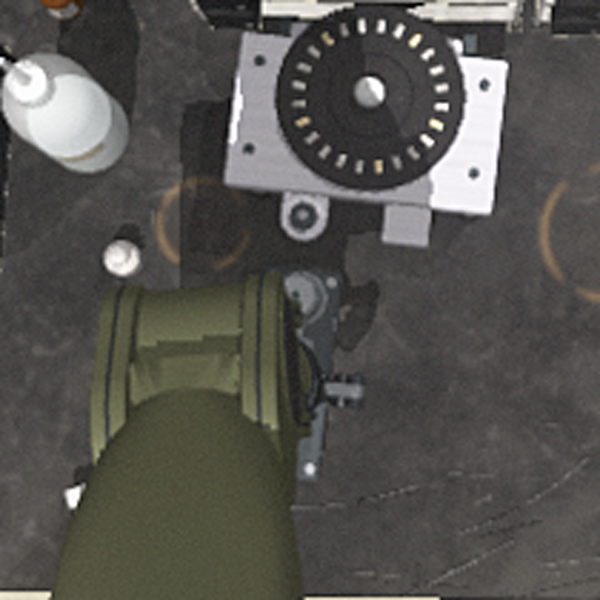

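View pics/w2.png

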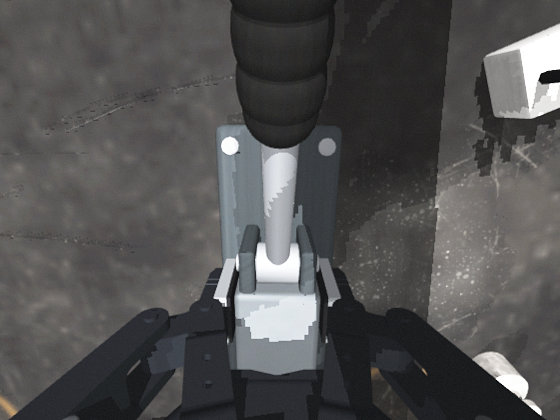

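View pics/s2c.png

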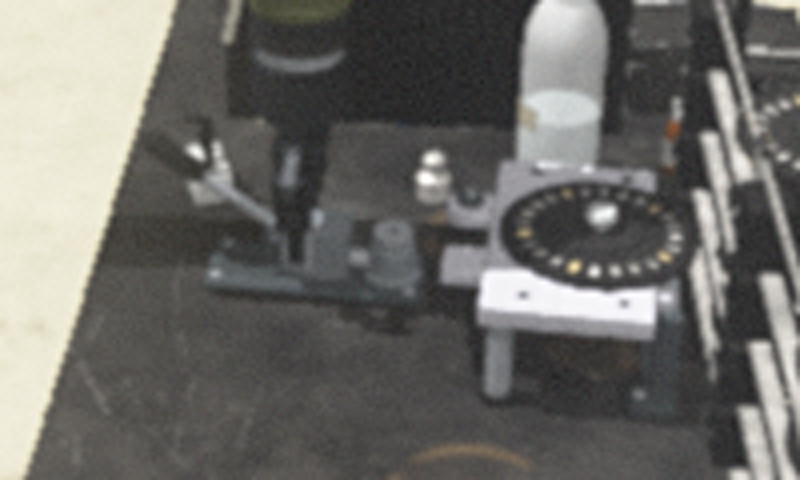

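```bash
python3 - <<'E'
from h import *
np.set_printoptions(precision=2,suppress=True)
s=wsnap();T=toolT()
a=atz(s,(229.5,145.5),16.6);b=atz(s,(327,146.5),16.6)
print(a,b,atd(s,(229.5,145.5)),atd(s,(327,146.5)))
d=b-a;yaw=np.degrees(np.arctan2(d[1],d[0]))-90;print('yaw',yaw, 'toolyaw',np.degrees(np.arctan2(T[1,2],T[0,2]))-90)
r=np.radians(yaw);x=np.array([np.cos(r),np.sin(r),0]);m=(a+b)/2
org=m+75.6*x;print('org',org,'sad',org+60*x, 'tcp rel',T[:3,3]-org)
s=snap('top');im=s['image'][110:320,120:330]
cv2.imwrite('pics/t3.png',cv2.resize(im[50:110,40:110],None,fx=8,fy=8,interpolation=cv2.INTER_CUBIC))
P=org+60*x;P[2]=54.6;print('saddle expected px',proj(s,P)); 
E
```

```text
[420.17  34.48  16.6 ] [424.42  82.57  16.6 ] [420.08  34.62  17.45] [424.31  82.45  17.42]
yaw -5.049456060839532 toolyaw -4.467928629167659
org [497.6   51.87  16.6 ] sad [557.37  46.59  16.6 ] tcp rel [-11.16   1.33  83.3 ]
saddle expected px (np.float64(222.82270845337368), np.float64(211.92606972036535))
```

View pics/t3.png

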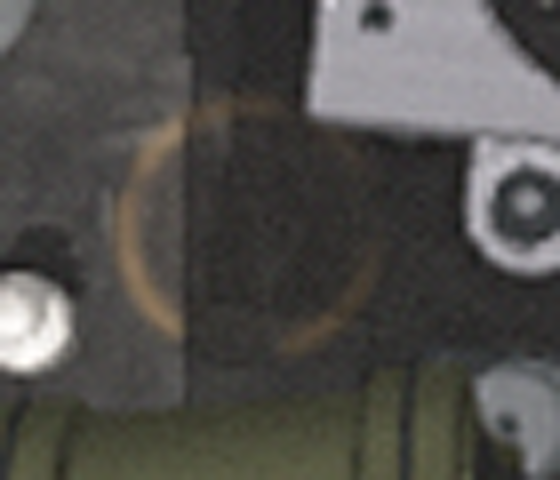

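```bash
python3 - <<'E'
from h import *
np.set_printoptions(precision=2,suppress=True)
s=snap('top')
S=atz(s,(223.06,212.7),55);B=atz(s,(225.5,184.8),97);print(S,B,B-S,atd(s,(223,212.7)))
r=np.radians(-4.7);R=np.array([[np.cos(r),-np.sin(r)],[np.sin(r),np.cos(r)]])
print(R.T@(B-S)[:2], proj(s,[620,0,90]))
E
```

```text
[555.58  45.96  55.  ] [613.9  38.3  97. ] [58.31 -7.66 42.  ] [555.44  45.92  56.84]
[58.75 -2.86] (np.float64(243.17491640828507), np.float64(182.8312367708363))
```

>>> carry_out --plan '[[1,[15,-2,0],0],[1,[15,-2,0],0],[1,[14,-2,0],0],[1,[14,-2,0],0],[1,[0,0,0],0],[1,[0,0,0],0]]'

```text
clock: 7.92
ee_pos: [543.7, 45.1, 99.5]
eef_rot: [1.648, 1.569, 3.141]
ft_force: [-0.4, 0.5, -7.9]
gripper_width: 37.5
```

```bash
python3 - <<'E'
from h import *
np.set_printoptions(precision=2,suppress=True)
print(toolT()[:3,3],bot.get_obs()['ft_force'])
s=wsnap('w3.png')
a=s['image'];
t=snap('top','t4.png');cv2.imwrite('pics/t4c.png',cv2.resize(t['image'][160:250,180:280],None,fx=6,fy=6,interpolation=cv2.INTER_CUBIC))
t=snap('side','s4.png');cv2.imwrite('pics/s4c.png',cv2.resize(t['image'][150:250,210:350],None,fx=5.5,fy=5.5,interpolation=cv2.INTER_CUBIC))
E
```

```text
[543.66  45.15  99.52] [-0.35  0.47 -7.94]
```

View pics/w3.png

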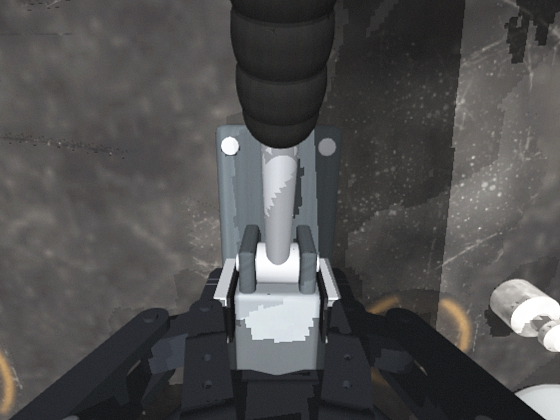

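View pics/t4c.png

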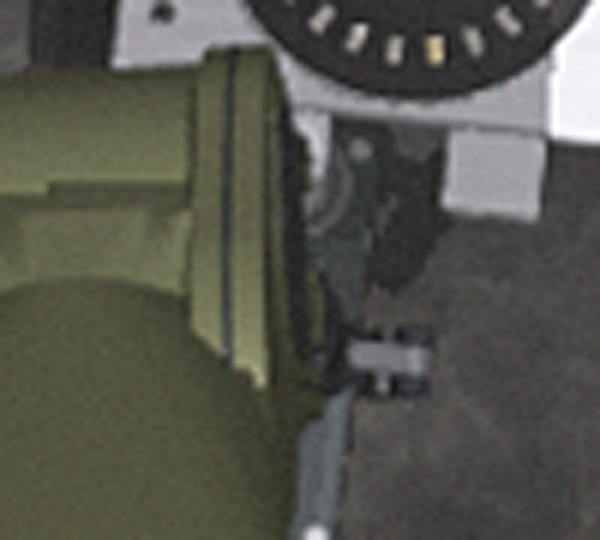

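View pics/s4c.png

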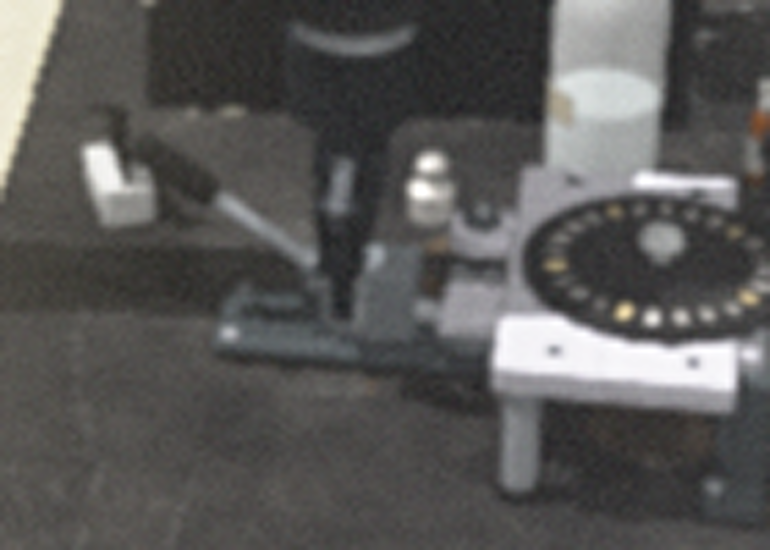

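>>> carry_out --plan '[[1,[0,0,-3],0],[1,[0,0,-2],0],[1,[0,0,0],0],[1,[0,0,0],0]]'

```text
clock: 8.57
ee_pos: [544.1, 45.3, 95.3]
eef_rot: [1.449, 1.57, 2.942]
ft_force: [-3.4, 0.5, 0.4]
gripper_width: 37.4
```

>>> carry_out --plan '[[-0.3,[0,0,0],0],[-0.3,[0,0,0],0],[-1,[0,0,0],0],[-1,[0,0,0],0],[-1,[0,0,30],0],[-1,[0,0,50],0],[-1,[-20,2,50],0],[-1,[-50,4,20],0]]'

```text
clock: 9.57
ee_pos: [477.5, 51.5, 248.3]
eef_rot: [-1.379, 1.563, 0.113]
ft_force: [0.1, 0.0, -0.3]
gripper_width: 85.5
```

>>> carry_out --plan '[[0,[-50,4,0],0],[1,[-50,4,0],0],[1,[0,0,0],0],[1,[0,0,0],0]]'

```text
clock: 10.07
ee_pos: [375.2, 59.3, 245.4]
eef_rot: [-1.381, 1.568, 0.113]
ft_force: [-0.2, -0.2, -0.2]
gripper_width: 12.6
```

```bash
python3 - <<'E'
from h import *
np.set_printoptions(precision=2,suppress=True)
print(toolT(),bot.get_obs()['ft_force'])
s=wsnap('w5.png')
for l in ['handle_grip','saddle','jack_block']:
    for q in bot.landmark_of('wrist',l)[:1]: print(l,q['conf'],np.array(q['uv']),atd(s,q['uv']),[atz(s,q['uv'],z)[:2] for z in (50,54,100)])
t=snap('top','t5.png');cv2.imwrite('pics/t5c.png',cv2.resize(t['image'][160:290,160:290],None,fx=4.5,fy=4.5,interpolation=cv2.INTER_CUBIC))
t=snap('side','s5.png');cv2.imwrite('pics/s5c.png',cv2.resize(t['image'][150:250,210:350],None,fx=5.5,fy=5.5,interpolation=cv2.INTER_CUBIC))
E
```

```text
[[  0.    -1.     0.08 375.25]
 [  0.     0.08   1.    59.34]
 [ -1.    -0.     0.   245.38]
 [  0.     0.     0.     1.  ]] [-0.21 -0.19 -0.22]
handle_grip 0.65 [276.6 300.9] [429.8   54.59 121.47] [array([480.37,  50.66]), array([477.54,  50.88]), array([444.99,  53.41])]
```

View pics/w5.png

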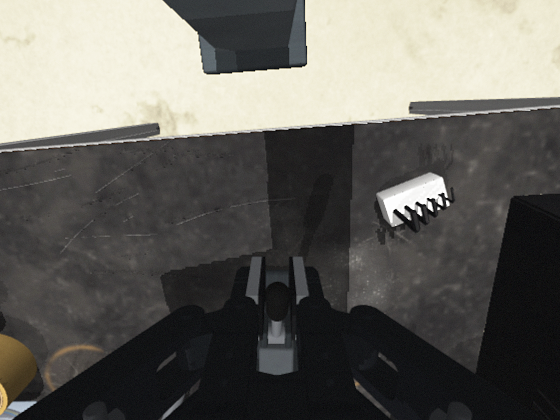

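View pics/t5c.png

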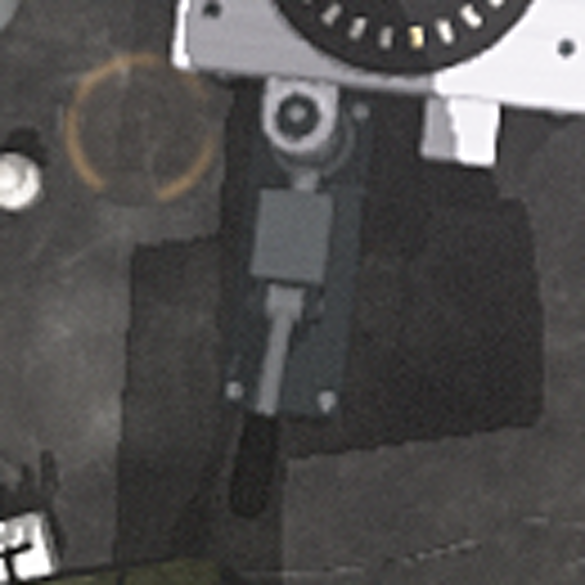

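View pics/s5c.png

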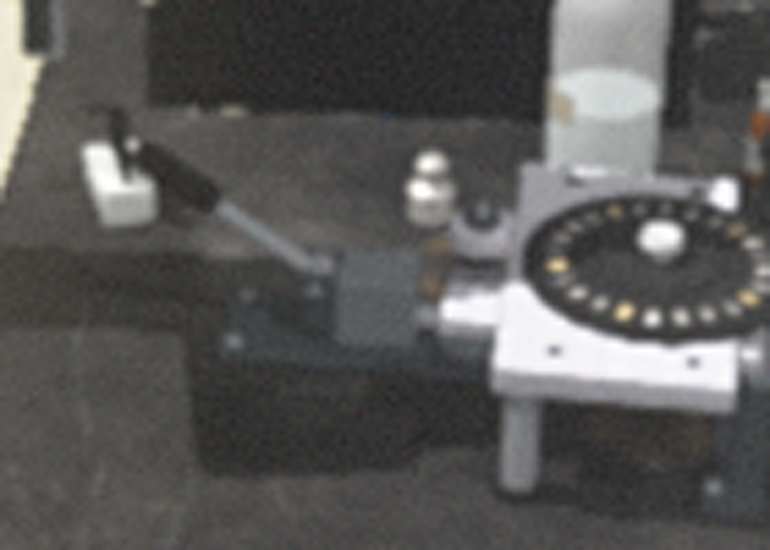

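```bash
python3 - <<'E'
from h import *
from scipy.optimize import least_squares
np.set_printoptions(precision=2,suppress=True)
s=snap('top')
c=lambda u,v:np.array((160+(u+.5)/4.5-.5,160+(v+.5)/4.5-.5))
obs=[((-75.6,24,12),c(234,390)),((-75.6,-24,12),c(326,402)),((75.6,-24,12),c(361,113)),
((27,19,54),c(258,189)),((27,-19,54),c(332,193)),((-19,-19,54),c(327,284)),((-19,19,54),c(250,278))]
def W(p,q):
    ct,st=np.cos(p[2]),np.sin(p[2]);return np.array([p[0]+ct*q[0]-st*q[1],p[1]+st*q[0]+ct*q[1],q[2]])
f=lambda p:np.concatenate([np.array(proj(s,W(p,q)))-o for q,o in obs])
r=least_squares(f,[553,43,-.08],loss='soft_l1');p=r.x
print(p,np.degrees(p[2]),f(p).round(1)); print('saddle',W(p,(60,0,50)),'button',atz(s,c(297,114),97),'grip',W(p,(-111,0,100)),W(p,(-128,0,45)))
print(atd(s,c(258,450)),atz(s,c(258,450),109))
E
```

```text
[552.97  43.5   -0.09] -5.011096100399199 [ 0.2  0.   0.2 -0.4 -0.2 -0.1  0.3 -0.4  0.4  0.5 -0.8  0.4 -0.3 -0.1]
saddle [612.74  38.26  50.  ] button [613.58  38.05  97.  ] grip [442.4  53.2 100. ] [425.46  54.68  45.  ]
[450.14  51.07 107.72] [450.15  50.93 109.  ]
```

>>> carry_out --plan '[[1,[39,-3,0],0],[1,[38,-3,0],0],[1,[0,0,-25],0],[1,[0,0,-25],0],[1,[0,0,0],0],[1,[0,0,0],0]]'

```text
clock: 11.18
ee_pos: [451.9, 53.2, 195.5]
eef_rot: [-1.338, 1.57, 0.155]
ft_force: [0.3, -0.6, -0.7]
gripper_width: 0.2
```

```bash
python3 - <<'E'
from h import *
np.set_printoptions(precision=2,suppress=True)
print(toolT()[:3,3],bot.get_obs()['ft_force'],bot.get_obs()['gripper_width'])
s=wsnap('w6.png')
t=snap('side','s6.png');cv2.imwrite('pics/s6c.png',cv2.resize(t['image'][130:230,200:340],None,fx=5.5,fy=5.5,interpolation=cv2.INTER_CUBIC))
E
```

```text
[451.93  53.25 195.48] [ 0.34 -0.63 -0.74] 0.16013900962564426
```

View pics/w6.png

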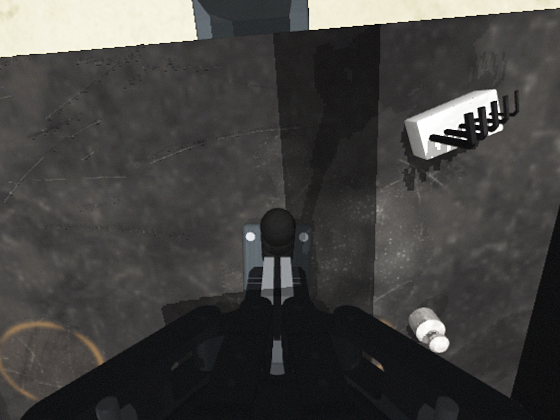

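View pics/s6c.png

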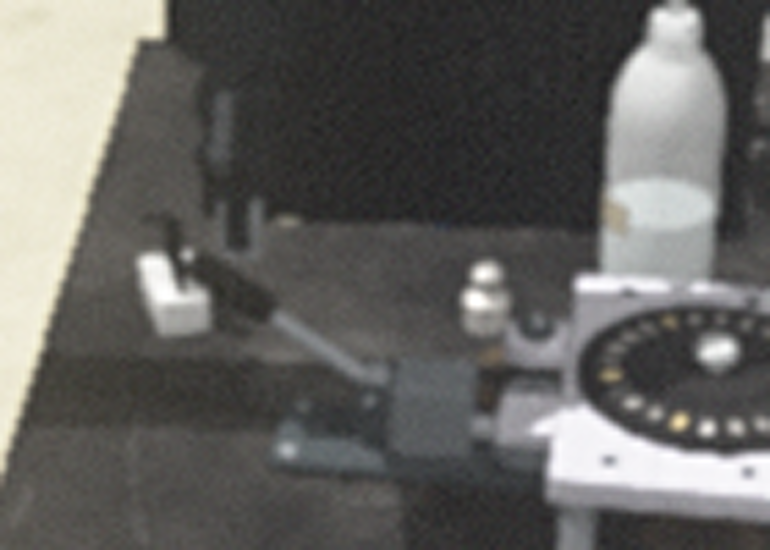

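>>> carry_out --plan '[[1,[0,0,-11],0],[1,[-4.5,0.5,-6.5],0],[1,[-4.5,0.5,-6.5],0],[1,[-3.5,0.5,-7],0],[1,[-3.5,0,-7],0],[1,[0,0,0],0]]'

```text
clock: 12.02
ee_pos: [436.0, 54.8, 157.2]
eef_rot: [-1.342, 1.569, 0.151]
ft_force: [0.8, 0.5, 7.0]
gripper_width: -0.2
```

```bash
python3 - <<'E'
from h import *
t=snap('side','s7.png');cv2.imwrite('pics/s7c.png',cv2.resize(t['image'][130:230,200:340],None,fx=5.5,fy=5.5,interpolation=cv2.INTER_CUBIC))
E
```

```text
(no output)
```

View pics/s7c.png

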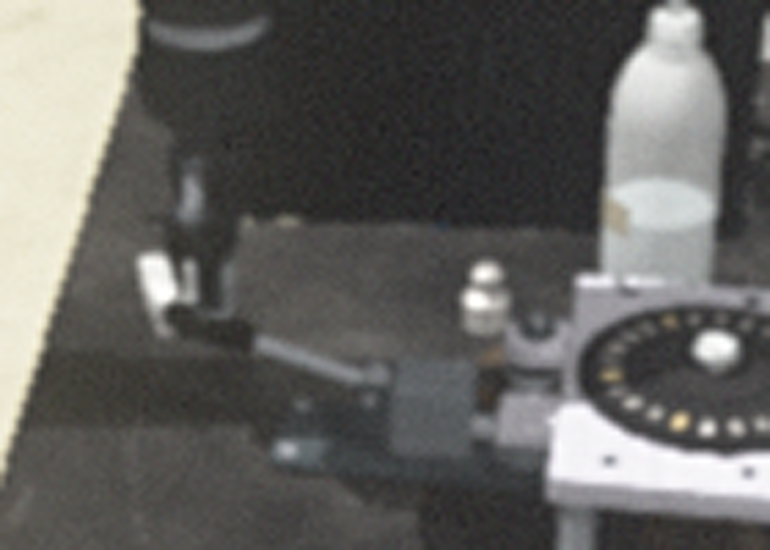

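>>> carry_out --plan '[[1,[-2.5,0,-7],0],[1,[-2.5,0.5,-8],0],[1,[-1,0,-8],0],[1,[-1,0,-7],0],[1,[0,0,-2],0],[1,[0,0,0],0],[1,[0,0,0],0]]'

```text
clock: 12.95
ee_pos: [428.6, 55.4, 126.0]
eef_rot: [-0.832, 1.57, 0.661]
ft_force: [-1.4, 0.5, 13.3]
gripper_width: -0.2
```

```bash
python3 - <<'E'
from h import *
t=snap('top','t8.png');cv2.imwrite('pics/t8c.png',cv2.resize(t['image'][160:290,160:290],None,fx=4.5,fy=4.5,interpolation=cv2.INTER_CUBIC))
t=snap('side','s8.png');cv2.imwrite('pics/s8c.png',cv2.resize(t['image'][130:230,200:340],None,fx=5.5,fy=5.5,interpolation=cv2.INTER_CUBIC))
E
```

View pics/s8c.png

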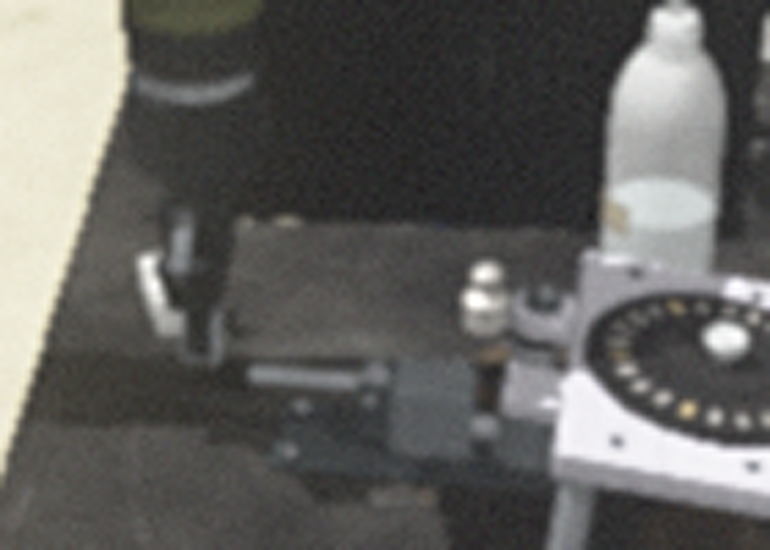

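View pics/t8c.png

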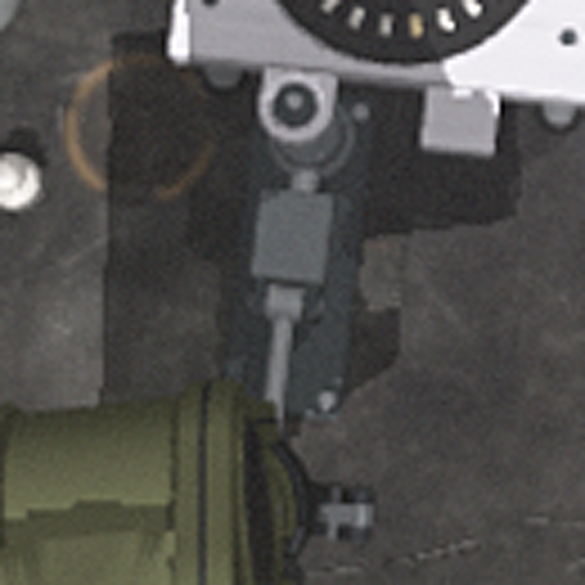

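>>> carry_out --plan '[[1,[0,0,-1],0],[1,[0,0,-1],0],[1,[0,0,0],0]]'

```text
clock: 13.42
ee_pos: [428.6, 55.5, 125.0]
eef_rot: [-0.919, 1.569, 0.574]
ft_force: [-4.4, -0.5, 24.7]
gripper_width: -0.0
```

>>> carry_out --plan '[[1,[0,0,4],0],[1,[1,0,7],0],[1,[1,0,7],0],[1,[2.5,-0.5,7],0],[1,[2.5,0,7],0],[1,[3.5,0,7],0],[1,[3.5,-0.5,7],0],[1,[4.5,-0.5,7],0]]'

```text
clock: 14.42
ee_pos: [446.6, 53.7, 176.0]
eef_rot: [1.547, 1.57, 3.041]
ft_force: [0.4, -0.1, 1.0]
gripper_width: 0.2
```

>>> carry_out --plan '[[1,[4.5,-0.5,8],0],[1,[0,0,10],0],[1,[0,0,0],0],[1,[0,0,0],0]]'

```text
clock: 14.92
ee_pos: [451.0, 53.1, 193.7]
eef_rot: [1.84, 1.57, -2.951]
ft_force: [-0.9, -0.5, -0.3]
gripper_width: 0.0
```

```bash
python3 - <<'E'
from h import *
t=snap('top','t9.png');cv2.imwrite('pics/t9c.png',cv2.resize(t['image'][160:290,160:290],None,fx=4.5,fy=4.5,interpolation=cv2.INTER_CUBIC))
t=snap('side','s9.png');cv2.imwrite('pics/s9c.png',cv2.resize(t['image'][130:230,200:340],None,fx=5.5,fy=5.5,interpolation=cv2.INTER_CUBIC))
E
```

```text
(no output)
```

View pics/s9c.png

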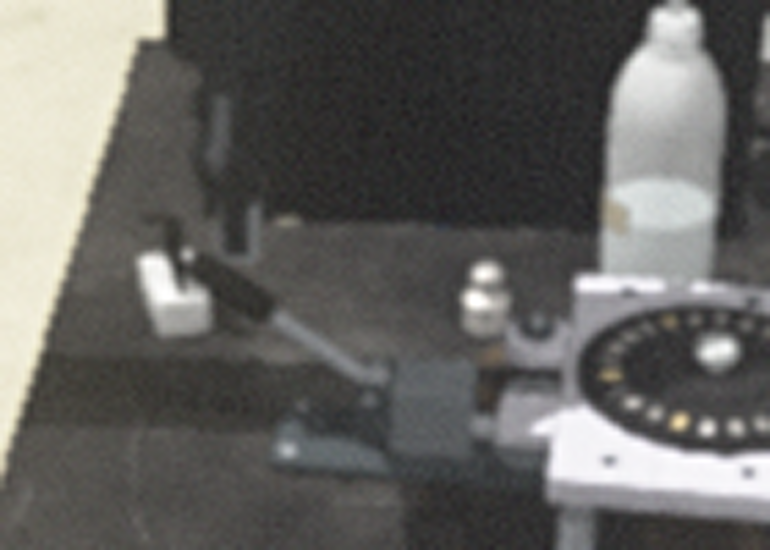

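View pics/t9c.png

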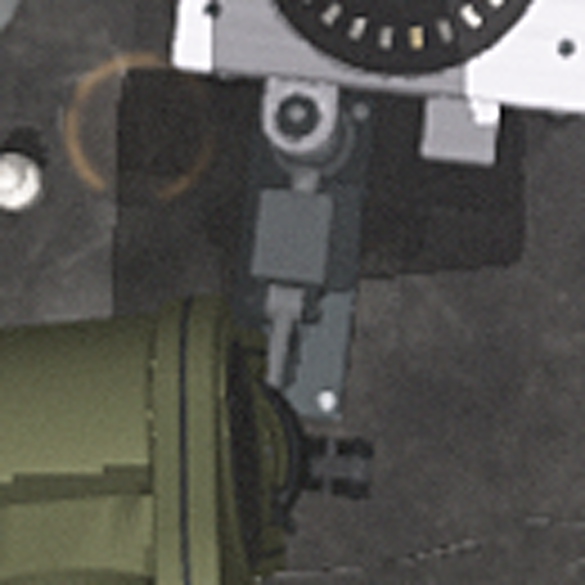

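Handle is fully up (grip at (235,280) in the side crop), the bed is back down, and the jack is unmoved. Second stroke.

>>> carry_out --plan '[[1,[0,0,-9],0],[1,[-4.5,0.5,-6.5],0],[1,[-4.5,0.5,-6.5],0],[1,[-3.5,0.5,-7],0],[1,[-3.5,0,-7],0],[1,[-2.5,0,-7],0],[1,[-2.5,0.5,-8],0],[1,[-1,0,-8],0]]'

```text
clock: 16.02
ee_pos: [429.5, 55.4, 135.4]
eef_rot: [-1.004, 1.57, 0.489]
ft_force: [-1.6, 0.3, 9.4]
gripper_width: -0.1
```

>>> carry_out --plan '[[1,[-1,0,-7],0],[1,[0,0,-2.5],0],[1,[0,0,0],0],[1,[0,0,0],0],[1,[0,0,0],0],[1,[0,0,0],0]]'

```text
clock: 16.77
ee_pos: [428.3, 55.4, 126.2]
eef_rot: [-0.366, 1.57, 1.128]
ft_force: [-2.6, -0.2, 11.2]
gripper_width: -0.4
```

```bash
python3 - <<'E'
from h import *
t=snap('top','t10.png');cv2.imwrite('pics/t10c.png',cv2.resize(t['image'][160:290,160:290],None,fx=4.5,fy=4.5,interpolation=cv2.INTER_CUBIC))
t=snap('side','s10.png');cv2.imwrite('pics/s10c.png',cv2.resize(t['image'][130:230,200:340],None,fx=5.5,fy=5.5,interpolation=cv2.INTER_CUBIC))
print(bot.get_obs()['ft_force'],bot.get_obs()['ee_pos'])
E
```

```text
[-1.60285603  0.21267793 11.86087027] [428.29592235  55.43998507 126.19532465]
```

View pics/s10c.png

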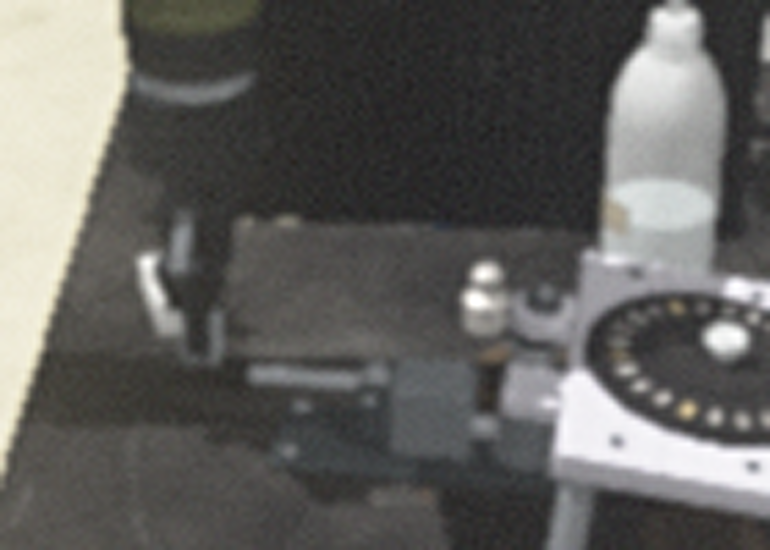

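View pics/t10c.png

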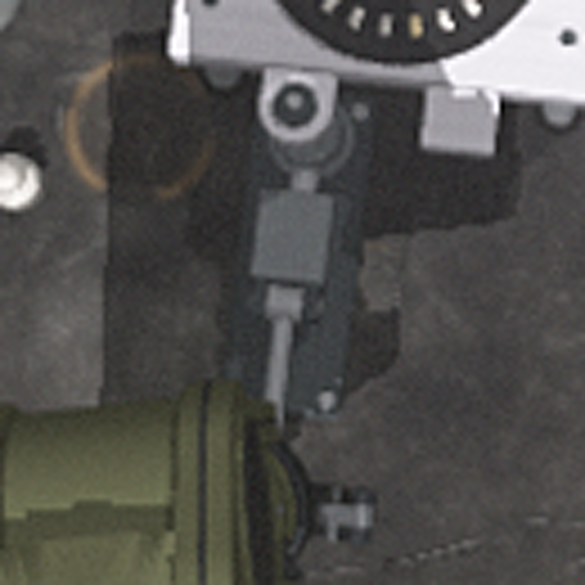

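Press 1 mm more to be firmly on the stop, then hand in.

>>> carry_out --plan '[[1,[0,0,-1],0],[1,[0,0,0],0],[1,[0,0,0],0],[1,[0,0,0],0]]'

```text
clock: 17.38
ee_pos: [428.3, 55.5, 125.7]
eef_rot: [-0.558, 1.57, 0.935]
ft_force: [-3.4, -0.2, 17.6]
gripper_width: 0.2
```

```bash
python3 - <<'E'
from h import *
o=bot.get_obs();print(o['ft_force'],o['ee_pos'],o['clock'])
print(bot.hand_in())
E
```

```text
[-3.35007657 -0.19179928 17.60088886] [428.28032132  55.45452244 125.68027023] 17.375
the job is handed in; nothing more can be done
None
```

I stood the jack under the round lug, let go of it, and pumped the handle down, fully up, and down again. I handed in at 17.4 s while still pressing the handle down with the bed raised. The hand-in gives no verdict, so this rests on my own checks.

- **Placing:** After I let go, a fit to the top image put the saddle about 1 mm from the lug's button. The jack stood on the bench with its handle up.
- **First stroke:** The handle was level, and the push rose to about 25 N against the stop. The bed was visibly raised.
- **Release:** In the side and top pictures the handle was fully up, the bed was back down, and the jack had not moved.
- **Second stroke:** The handle was level and the bed raised, with the jack in the same place. I was pressing with about 17.6 N at hand-in.
- **Not measured:** I judged the handle and bed angles from the pictures and from the tool height and force. The top and wrist cameras disagreed by about 2 mm on the saddle position, which is within their calibration. I did not measure the bystanders again, but those in the cropped pictures had not visibly moved.

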